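# Shut and bolt the clear-out hatch of a woodturner's chip box

### The job

The hatch in the top of the chip box has been left open: swing it shut without slamming it, press it down against its springy seal just far enough for the bolt to find the keeper, and slide the bolt fully home. Where the bolt meets the keeper's edge, lean on it only lightly while you press the hatch a little lower or let it rise until it slips in: do not ram it, and do not crush the seal. Let go, and leave the turning tools and pieces around it, and those standing on the box, where they are.

Things in the scene. Friction and masses are not known exactly. Their poses are not given: they have to be found in the camera images.
- chipbox: Plywood chip box fixed to the bench: 310 mm (its x) by 360 mm (y) by 130 mm high. Origin: bench level under its centre; x points from the bolt's side to the hinges and hose collars, z up. In its flat top (z = 130) a hatch opening spans x = -100 to 110, y = -130 to 130; in front of it a 60 mm wide rail carries the keeper, at each side is a 50 mm rail.
- lid (a joint): Angle of the hatch lid about its hinge line (along the box's y at box x = 110, z = 130): 0 = flush with the box's top, positive = open, front edge up. Starts at 0.40 to 0.80. A 15 mm board, 207 mm from hinge line to front edge, 254 mm wide, 0.3 kg; a stiff hinge (0.6 N m friction) holds it where it is left. Pressed below -0.070 the seal is crushed.
- bolt (a joint): How far the steel bolt is slid out, in m: 0 = drawn back, 0.040 = fully home. It slides on the lid's upper face along its middle line (y = 0) towards the box's -x, with 3 N of friction, and stays where it is left. Starts at 0 to 0.006. Its nose reaches the keeper at about 0.013 and leaves its far side at 0.029.
- lid_front (a point): Middle of the lid's front edge, upper face, 205 mm from the hinge line; axes: x to the hinge, y along it, z out of the upper face, which is bare beyond 20 mm from the bolt's line. Below it a springy seal is met about 19 mm above flush and pushes up 0.5 N per mm; left alone the lid stays 6 mm or more above flush; 9 to 16 N down on the knob brings it flush, and up to 24 N to its lowest.
- bolt_knob (a point): Centre of the grip of the bolt's brass knob: an upright post 14 mm in diameter, spanning 28 to 62 mm above the lid's face; this point is 47 mm above that face and, at bolt = 0, 138 mm from the hinge line. The bolt's steel straps below are 27 mm high and 19 mm wide, at 84, 120 and 199 mm from the hinge line. Axes as the lid's.
- bolt_tip (a point): Tip of the bolt, on its axis: a 12 mm square steel bar with a blunt end, 18 mm above the lid's face and 67 mm ahead of the knob.
- keeper_foot (a point): Where the keeper stands: a point at rail level below its mouth, on the bolt's line (box x = -108). The keeper is a steel staple 16 mm long (to x = -124) on packing plates; its opening is 19 mm wide and 14 mm high, 2 mm more than the bolt. The packing, and so the opening's height, differs and is not measured: its centre lies 9 to 21 mm above this point (18 would fit a flush lid). Find it by feel.
- ring_blank: Segmented wooden ring, 112 mm across, 22 mm high, on the bench. Not to be moved.
- chuck: Steel lathe chuck with four jaws, 96 mm across, 56 mm high, on the bench. Not to be moved.
- gouge: Turning gouge with a pale wooden handle, 410 mm long, lying on the bench. Not to be moved.
- skew: Skew chisel with a red handle, 410 mm long, lying on the bench. Not to be moved.
- wax_tin: Yellow tin of polish, 71 mm across, 30 mm high, on the bench. Not to be moved.
- live_centre: Pointed steel live centre, 34 mm across, 56 mm high, standing on the box's side rail at +y. Not to be moved.
- knob_blank: Turned wooden knob, 38 mm across, 42 mm high, standing on the box's side rail at -y. Not to be moved.

How it is judged (in metres and radians):
On the way, in this order (a step that is already met when the one before it is completed fails the run):
1. the hatch is swung down onto its seal (lid below 0.085 rad) (value of joint lid below 0.085 rad), for 0.1 s.
2. the bolt is fully home in the keeper (at least 34 of 40 mm) with the lid shut (below 0.040 rad) (value of joint bolt above 0.034 m and value of joint lid below 0.04 rad), for 0.2 s.
At the end, for the whole second after the job is handed in: The hatch is shut (lid between -0.070 and 0.040 rad) and held by the bolt, which is at least 34 mm across (40 = fully home) with its tip right through the keeper; everything is at rest and let go (all of step 2 and value of joint lid above -0.07 rad and not (velocity of joint lid above 0.05 rad/s) and not (velocity of joint bolt above 0.01 m/s) and not (velocity of joint lid below -0.05 rad/s) and not (velocity of joint bolt below -0.01 m/s)); the robot touches nothing.
It fails at once if the bolt is rammed against the keeper (more than 25 N) (contact force between bolt and chipbox above 25 N).
It fails at once if the seal is crushed (lid pressed below -0.070 rad) (value of joint lid below -0.07 rad).
It fails at once if the hatch is slammed (faster than 2.5 rad/s) (velocity of joint lid below -2.5 rad/s).
It fails at once if a tool or piece around the hatch is moved by more than 25 mm (distance of any of ring_blank, chuck, gouge, skew, wax_tin, live_centre, knob_blank from where it was at the start of the episode above 0.025 m).
It also fails if it takes over 64 s, if anything falls off the work surface, if the arm or the gripper's body presses on something with over 40 N, if the wrist force passes 120 N, or if a joint passes its speed limit or range.

### The arm

A 7-joint arm with a two-finger parallel gripper is mounted at the origin on the work surface. World frame = base frame: x ahead of the robot, y to its left, z up, the work surface at z = 0. Lengths are in mm, angles in rad, forces in N, time in s.
With the tool pointing down it reaches from about 350 to 900 mm from the base axis. Payload 7.2 kg.
Tool frame: the origin (TCP) lies at the very end of the fingers, on their centre line; the grasp point (between the pads) lies 19 mm behind it; z points along the fingers, y is the line along which they close (so a half turn about z gives the same grasp; the last joint's range is limited). The gripper opens to 85 mm and grips with 20 to 120 N. Pads are 22 mm wide; open, the fingers measure 114 mm over their backs; the gripper's body (76 mm by 85 mm) begins 54 mm behind the grasp point. The pads swing forward as they close: fully open they stand 13 mm farther back than shut.
Start: joints at [1.052, 0.411, -0.013, 1.596, 0.006, 1.134, -0.082], TCP at [272.293, -562.57, 231.297] pointing down, gripper open.
Joint ranges: [-2.95, 2.95], [-0.29, 1.99], [-1.47, 1.44], [0.14, 2.54], [-1.03, 4.17], [0.13, 1.85], [-2.86, 2.86]. Speed limits (rad/s): [2.39, 2.39, 3.01, 3.01, 3.14, 3.14, 3.14].

### API

Orientations are given as [roll, pitch, yaw] about the fixed x, y, z axes, in that order (R = Rz(yaw) Ry(pitch) Rx(roll)).
In Python, from workcell import state, vision, manip gives the robot as it stands.
- The arm moves only by the tool apply_moves, never from a script. Its arguments are lists of equal length, an entry for each row: "slide": the shift along the world's x, y, z in m, a list of three; "roll": the turn about the world's z in degrees. A call has 1 to 5 rows; each row shifts and turns the commanded pose from where the row before left it; what a row does not reach is not made up. A row lasts 1/12 s, in which the tool goes at most 41.7 mm and 7.16 degrees, less where a joint would pass 70% of its speed; a pose out of reach is approached as far as the arm can. A call with a gripper value outside its range is refused whole. "claw" is the opening, from 0 (shut) to 1 (fully open), set as the call begins (left out, the last holds). The fingers move at their own pace and stop on an object; "newtons" is the grip in N (left out, the last holds). Time passes only in rows, so rows that do not move let the fingers close. It gives the time, the measured TCP pose, the force, the opening and the grip force at its end, in the units of the state.
- state(): the state, without advancing time (a new reading comes with each control period).
- vision.snapshot(name): name is "scene" or "top" or "wrist"; returns (picture, depth): 384x512x3 uint8, red, green, blue; 384x512 float32, mm along the optical axis (not along the pixel's ray), 0 where there is no reading.
- vision.camera_info(name): a dict with "intrinsics" (3x3 intrinsics, pixels), "distortion" ([k1, k2, p1, p2, k3] as OpenCV has them; the pictures are not rectified), "xyz" and "rotation" of the camera in the world; the wrist camera has in their place "mount" (4x4, takes a point from camera to tool coordinates, whose origin is the TCP and whose axes are the flange's). Camera axes: x right, y down, z forward; pixel columns grow to the right and rows downward; lengths in mm; the calibration is good to about 2 mm. A picture is of the moment at which its call begins: read the wrist's pose just before it. camera_info takes no time and is no camera call.
- manip.sign_off(): hands the job in; it is judged then, once.
The state is a dict: "time": time; "joints": joint angles; "joint_velocities": joint speeds; "joint_torque": joint torques, N m; "tool_pos": TCP position; "tool_rot": TCP orientation; "ft_force": force on the tool from outside, world axes, zero at the start; "moment": the same for the moment, N m; "grip_width": opening from 0.0 (shut) to 1.0 (fully open); "gripper_force": force on a finger pad.
Only numpy, scipy, OpenCV 4.12 (cv2) and the standard library are available. Lean on these libraries where they do the work, as an engineer would, in place of code of your own. Each camera call takes 0.05 s, during which the arm holds its last target. There are 200 camera calls.

## Working session

There is one attempt and no reset: what is moved stays moved. The work goes in short steps, Python scripts to look and compute and a tool call to move; the robot and the scene stay as the last step left them, time stands still between calls to the robot, and variables do not carry over. Pictures are saved under pics/ and viewed, at most 10 in all, crops included, and the job is handed in when it is done.

Besides the shell and the picture viewer there is one more tool, called after "Call:" by a JSON object that holds its "api" and its "payload". apply_moves: Moves the arm, as the interface text tells. Its arguments: {"type":"object","properties":{"slide":{"type":"array"},"roll":{"type":"array"},"claw":{"type":"number"},"newtons":{"type":"number"}},"required":["slide","roll"]}

```bash
ls; mkdir -p pics
python3 - <<'E'
from workcell import state, vision, manip
import cv2,numpy as np
s=state();print(s['time'],s['tool_pos'],s['tool_rot'],s['ft_force'],s['grip_width'])
for n in("scene","top"):
    p,d=vision.snapshot(n);cv2.imwrite(f'pics/{n}.png',p[:,:,::-1]);np.save(f'pics/{n}_d.npy',d);np.save(f'pics/{n}.npy',p)
    c=vision.camera_info(n);print(n,c)
print(vision.camera_info('wrist'))
a=cv2.imread('pics/scene.png');b=cv2.imread('pics/top.png')
E
```

```text
pics
0.0 [ 272.08031185 -562.11040923  230.44018436] [-3.13996845e+00  1.13776214e-04  4.50907789e-01] [ 0.37457435  0.07241822 -0.05450784] 0.9975595857275069
scene {'intrinsics': array([[406.66068955,   0.        , 251.07495537],
       [  0.        , 406.66068955, 191.38174602],
       [  0.        ,   0.        ,   1.        ]]), 'distortion': array([0.01017094, 0.        , 0.        , 0.        , 0.        ]), 'xyz': array([1055.23946022, -183.11900543, 1024.10757942]), 'rotation': array([-2.59199173, -0.00736145,  1.08286533])}
top {'intrinsics': array([[418.40727761,   0.        , 254.2641968 ],
       [  0.        , 418.40727761, 199.06415006],
       [  0.        ,   0.        ,   1.        ]]), 'distortion': array([-0.10439726,  0.        ,  0.        ,  0.        ,  0.        ]), 'xyz': array([ 355.72963788,   91.91814994, 1193.33235165]), 'rotation': array([-2.95621948, -0.03511769, -1.54410859])}
{'intrinsics': array([[307.38457274,   0.        , 253.65652077],
       [  0.        , 307.38457274, 195.52896486],
       [  0.        ,   0.        ,   1.        ]]), 'distortion': array([0.02832002, 0.        , 0.        , 0.        , 0.        ]), 'mount': array([[-2.70496859e-04, -9.44515885e-01, -3.28465631e-01,
         8.41664423e+01],
       [ 9.99999939e-01, -3.28248470e-04,  1.20375003e-04,
         4.80835601e-01],
       [-2.21514443e-04, -3.28465578e-01,  9.44515916e-01,
        -1.43026611e+02],
       [ 0.00000000e+00,  0.00000000e+00,  0.00000000e+00,
         1.00000000e+00]])}
```

View pics/scene.png

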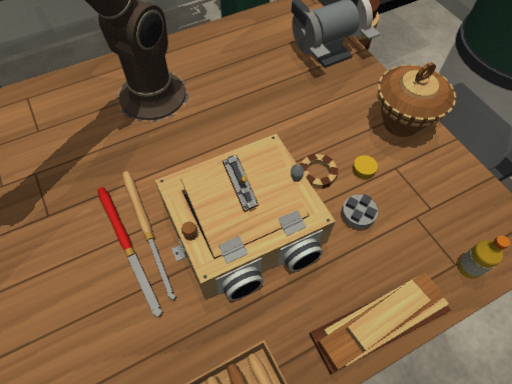

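View pics/top.png

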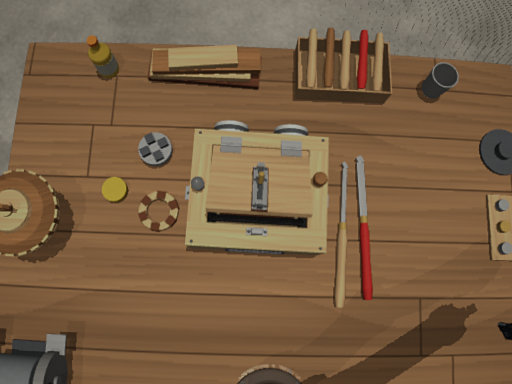

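The scene view shows the hatch ajar, with the box at about (245,210), the hinges at (232,248) and (291,222), and the bolt at (240,182). In the top view the box spans about (190-329, 130-250). The keeper is at (257,231), the knob at (262,177), and the image's up direction is world +x.

```bash
cat > h.py <<'E'
import numpy as np,cv2
from scipy.spatial.transform import Rotation as R
from workcell import state,vision
def rays(n,uv,T=None):
    c=vision.camera_info(n);q=cv2.undistortPoints(np.array(uv,float).reshape(-1,1,2),c['intrinsics'],c['distortion']).reshape(-1,2)
    d=np.c_[q,np.ones(len(q))]
    if T is None: return c['xyz'],d@R.from_euler('xyz',c['rotation']).as_matrix().T
    M=T@c['mount'];return M[:3,3],d@M[:3,:3].T
def onz(n,uv,z,T=None):
    o,d=rays(n,uv,T);return o+d*((z-o[2])/d[:,2])[:,None]
def cloud(n,dep,T=None):
    v,u=np.mgrid[:384,:512];o,d=rays(n,np.c_[u.ravel(),v.ravel()],T)
    return (o+d*dep.reshape(-1,1)).reshape(384,512,3)
E
python3 - <<'E'
from h import *
p=np.load('pics/top.npy');d=np.load('pics/top_d.npy');P=cloud('top',d)
m=(abs(P[...,2]-130)<7)&(P[...,0]>250);m[:,:180]=0;m[:,340:]=0
k=cv2.connectedComponentsWithStats(cv2.morphologyEx(m.astype(np.uint8),cv2.MORPH_CLOSE,np.ones((5,5))))
i=1+np.argmax(k[2][1:,4]);print(k[2][i]);mm=(k[1]==i)&m
Q=P[mm];r=cv2.minAreaRect(Q[:,:2].astype(np.float32));print(r, np.median(Q[:,2]));print(cv2.boxPoints(r))
hsv=cv2.cvtColor(p,cv2.COLOR_RGB2HSV)
b=P[150:220,205:315]; z=b[...,2]
for v in range(150,226,6): print(v,[(u,P[v,u].round().astype(int).tolist()) for u in (225,262,295)])
print('knob');print(P[168:188,258:268,2].round().astype(int)); print(hsv[168:188:2,256:270:2].tolist()[::2])
E
python3 - <<'E'
import cv2
a=cv2.imread('pics/top.png')[120:260,180:340];cv2.imwrite('pics/c1.png',cv2.resize(a,None,fx=4.2,fy=4.2,interpolation=cv2.INTER_CUBIC))
E
```

```text
[ 185  129  143  124 9063]
((584.3888549804688, 48.614501953125), (362.0730895996094, 310.0101623535156), 88.40227508544922) 129.71016095089522
[[ 424.3964  -128.02982]
 [ 734.286   -136.6735 ]
 [ 744.38135  225.25882]
 [ 434.4917   233.9025 ]]
150 [(225, [681, 140, 144]), (262, [687, 43, 136]), (295, [692, -45, 132])]
156 [(225, [665, 140, 144]), (262, [668, 43, 145]), (295, [673, -44, 142])]
162 [(225, [646, 138, 155]), (262, [651, 43, 150]), (295, [656, -43, 143])]
168 [(225, [628, 137, 163]), (262, [628, 44, 175]), (295, [636, -42, 158])]
174 [(225, [609, 136, 175]), (262, [594, 47, 247]), (295, [618, -41, 164])]
180 [(225, [592, 135, 183]), (262, [583, 46, 234]), (295, [600, -40, 174])]
186 [(225, [575, 134, 189]), (262, [572, 45, 216]), (295, [583, -39, 182])]
192 [(225, [559, 133, 196]), (262, [556, 45, 225]), (295, [565, -38, 193])]
198 [(225, [542, 132, 208]), (262, [541, 45, 227]), (295, [549, -37, 199])]
204 [(225, [526, 132, 213]), (262, [524, 45, 241]), (295, [533, -36, 205])]
210 [(225, [512, 131, 211]), (262, [513, 44, 223]), (295, [517, -36, 212])]
216 [(225, [509, 13
[... 1021 characters left out ...]
 193  193  196]
 [ 216  214  212  216  214  194  193  195  195  198]
 [ 216  213  216  218  216  196  196  196  195  195]
 [ 217  217  218  216  220  199  199  197  197  198]]
[[[90, 4, 67], [30, 10, 73], [45, 7, 69], [0, 4, 58], [30, 7, 78], [150, 3, 75], [15, 125, 122]], [[30, 10, 129], [18, 51, 75], [20, 146, 141], [20, 143, 146], [20, 30, 128], [30, 6, 127], [15, 122, 119]], [[30, 11, 90], [21, 36, 100], [20, 159, 104], [19, 158, 108], [20, 46, 100], [40, 6, 134], [15, 120, 127]], [[30, 7, 70], [19, 134, 80], [20, 155, 105], [19, 161, 98], [20, 10, 78], [100, 10, 80], [16, 121, 133]], [[21, 14, 124], [120, 6, 42], [20, 41, 56], [30, 11, 68], [30, 10, 131], [20, 12, 126], [16, 128, 133]]]
```

View pics/c1.png

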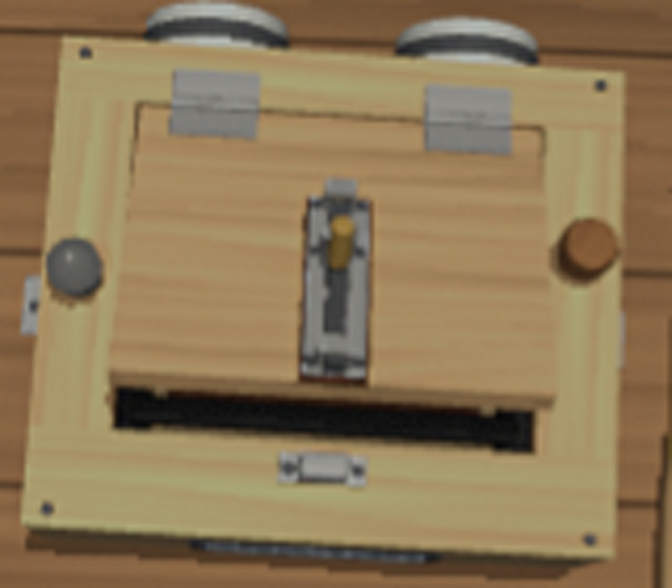

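The crop shows the lid with its front edge at about (115-550, 390), the brass knob leaning up at (342,225), and the keeper at (325,467). The four corner screws are at (85,52), (600,86), (590,540) and (46,509).

Run:
```python
from h import *
c=np.array([(85,52),(600,86),(590,540),(46,509),(325,467),(279,467),(366,470)])/4.2+[180,120]-0.4
W=onz('top',c,130);print(W.round(1))
s=W[:4];C=s.mean(0);print('C',C, 'sizes',[np.linalg.norm(s[i]-s[(i+1)%4]).round(1) for i in range(4)])
ex=(s[0]-s[3]+s[1]-s[2])[:2];ey=(s[0]-s[1]+s[3]-s[2])[:2]
yaw=(np.arctan2(ex[1],ex[0])+np.arctan2(-ey[0],ey[1]))/2;print(np.degrees(np.arctan2(ex[1],ex[0])),np.degrees(np.arctan2(-ey[0],ey[1])))
Rb=np.array([[np.cos(yaw),-np.sin(yaw)],[np.sin(yaw),np.cos(yaw)]])
B=lambda q:(np.asarray(q)[...,:2]-C[:2])@Rb
print('keeper box',B(W[4:]).round(1))
d=np.load('pics/top_d.npy');P=cloud('top',d);b=np.dstack([B(P.reshape(-1,3)).reshape(384,512,2),P[...,2]])
m=(b[...,0]>-70)&(b[...,0]<80)&(abs(b[...,1])>30)&(abs(b[...,1])<110)&(b[...,2]>132)
f=np.polyfit(b[m][:,0],b[m][:,2],1);print('lid angle',np.arctan(-f[0]),'z at hinge',np.polyval(f,110))
p=np.load('pics/top.npy');h=cv2.cvtColor(p,cv2.COLOR_RGB2HSV)
m=(h[...,1]>120)&(b[...,2]>222)&(h[...,0]>15)&(h[...,0]<26)&(abs(b[...,1])<20)&(b[...,2]<260)
print('knob',m.sum(),b[m].mean(0),b[m].min(0),b[m].max(0))
mr=(b[...,2]>124)&(b[...,2]<137)&(abs(b[...,0])<165)&(abs(b[...,1])<190)
print(b[mr].min(0),b[mr].max(0))
```

```text
[[ 733.3  209.9  130. ]
 [ 723.5 -119.1  130. ]
 [ 434.1 -111.7  130. ]
 [ 443.2  218.5  130. ]
 [ 474.    50.8  130. ]
 [ 473.2   78.7  130. ]
 [ 473.    25.8  130. ]]
C [583.54248233  49.42236137 130.        ] sizes [np.float64(329.1), np.float64(289.5), np.float64(330.4), np.float64(290.2)]
-1.5770432049312972 -1.64374746991977
keeper box [[-109.5   -1.7]
 [-111.2   26.2]
 [-109.9  -26.8]]
lid angle 0.4446075945010833 z at hinge 131.26816269860242
knob 59 [4.89164165e-02 2.53737054e-01 2.37833706e+02] [-73.61139745 -19.33178278 222.7429581 ] [ 16.16192649   8.71955764 250.57971809]
[-154.17588746 -181.83378888  124.03514827] [155.85783722 180.26274526 136.98843197]
```

Call:
{"api": "apply_moves", "payload": {"slide": [[0, 0.01, 0.03], [0.01, 0.03, 0.02], [0.017, 0.032, 0.02], [0.017, 0.032, 0], [0.017, 0.032, 0]], "roll": [0, -1.5, -1.5, -1.5, -1.5]}}

```text
time: 0.52
tool_pos: [333.9, -425.6, 302.4]
tool_rot: [3.14, -0.001, 0.344]
ft_force: [1.5, 0.3, -0.8]
grip_width: 0.997
gripper_force: 0.0
```

Call:
{"api": "apply_moves", "payload": {"slide": [[0.017, 0.032, 0], [0.017, 0.032, 0], [0.017, 0.032, 0], [0.017, 0.032, 0], [0.017, 0.032, 0]], "roll": [-1.4, -1.4, -1.4, -1.4, -1.4]}}

```text
time: 0.93
tool_pos: [418.6, -264.8, 301.2]
tool_rot: [-3.142, 0.0, 0.223]
ft_force: [1.6, 0.5, -0.3]
grip_width: 1.001
gripper_force: 0.0
```

Call:
{"api": "apply_moves", "payload": {"slide": [[0.017, 0.032, 0], [0.017, 0.032, 0], [0.017, 0.032, 0], [0.017, 0.032, 0], [0.017, 0.032, 0]], "roll": [-1.4, -1.4, -1.4, -1.4, -1.4]}}

```text
time: 1.35
tool_pos: [503.6, -104.9, 301.2]
tool_rot: [3.142, 0.0, 0.1]
ft_force: [1.5, -1.0, 0.5]
grip_width: 0.995
gripper_force: 0.0
```

Call:
{"api": "apply_moves", "payload": {"slide": [[0.016, 0.03, 0], [0.016, 0.03, 0], [0.016, 0.03, 0], [0.016, 0.03, 0], [0.012, 0.018, 0]], "roll": [-1.4, -1.4, -1.4, -1.4, -1.4]}}

```text
time: 1.77
tool_pos: [579.8, 35.5, 300.9]
tool_rot: [-3.14, 0.001, -0.018]
ft_force: [0.5, 0.3, 0.7]
grip_width: 1.003
gripper_force: 0.0
```

Run:
```python
from h import *
s=state();print(s['time'],s['tool_pos'],s['tool_rot'],s['ft_force'])
p,d=vision.snapshot('wrist');cv2.imwrite('pics/w1.png',p[:,:,::-1])
T=np.eye(4);T[:3,:3]=R.from_euler('xyz',s['tool_rot']).as_matrix();T[:3,3]=s['tool_pos']
P=cloud('wrist',d,T);C=np.array([584,49]);y=np.radians(-1.61);Rb=np.array([[np.cos(y),-np.sin(y)],[np.sin(y),np.cos(y)]])
b=np.dstack([((P[...,:2]-C).reshape(-1,2)@Rb).reshape(384,512,2),P[...,2]])
h=cv2.cvtColor(p,cv2.COLOR_RGB2HSV)
m=(h[...,1]>110)&(h[...,0]>=17)&(h[...,0]<26)&(abs(b[...,1])<20)&(b[...,2]>190)&(b[...,2]<260)&(abs(b[...,0])<40)
q=b[m];print(m.sum(),q.mean(0) if m.sum() else'')
t=q[q[:,2]>235] if m.sum() else q;print(len(t),t.min(0),t.max(0),t.mean(0))
f=np.where(m);print(f[0].min(),f[0].max(),f[1].min(),f[1].max())
l=(b[...,0]>-60)&(b[...,0]<80)&(abs(b[...,1])>30)&(abs(b[...,1])<100)&(b[...,2]>132)&(b[...,2]<225)
g=np.polyfit(b[l][:,0],b[l][:,2],1);print('lid',np.arctan(-g[0]),np.polyval(g,110))
```

```text
1.7667 [579.7645532   35.53021432 300.8948671 ] [-3.14005363e+00  5.65199966e-04 -1.83682310e-02] [0.48397707 0.2733911  0.67661488]
364 [ 11.27503937  -1.51068401 244.75453559]
331 [  1.00297816  -7.50187916 236.2507125 ] [ 19.00578213   5.4541716  250.2758887 ] [ 12.54019648  -1.30880565 246.68343187]
184 207 225 245
lid 0.44470588460265215 132.94091219683315
```

View pics/w1.png

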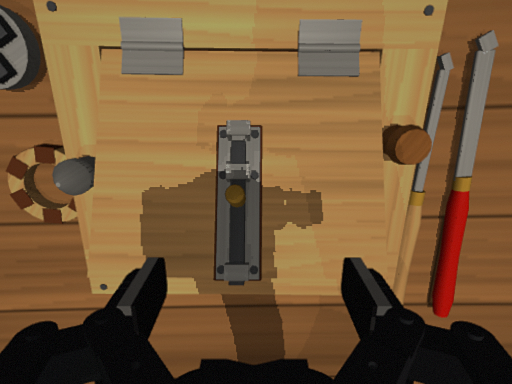

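The wrist view shows the knob at (235,195), with the fingers clear on either side of it. The measured top agrees with the bolt at about 0 and the lid at 0.445 rad.

Call:
{"api": "apply_moves", "payload": {"slide": [[0.01, 0.012, 0], [0, 0, -0.03], [0, 0, -0.03], [0, 0, -0.026], [0, 0, 0]], "roll": [-0.5, 0, 0, 0, 0]}}

```text
time: 2.23
tool_pos: [586.0, 42.5, 209.7]
tool_rot: [3.14, 0.009, -0.029]
ft_force: [-1.4, 1.2, -0.5]
grip_width: 1.001
gripper_force: 0.0
```

Call:
{"api": "apply_moves", "payload": {"slide": [[0, 0, 0], [0, 0, 0], [0, 0, 0], [0, 0, 0], [0, 0, 0]], "roll": [0, 0, 0, 0, 0], "claw": 0.05, "newtons": 40}}

```text
time: 2.65
tool_pos: [589.9, 43.5, 216.7]
tool_rot: [-3.141, -0.002, -0.029]
ft_force: [-0.4, 0.6, -1.9]
grip_width: 0.298
gripper_force: 0.0
```

Call:
{"api": "apply_moves", "payload": {"slide": [[0, 0.004, -0.002], [0, 0, 0], [0, 0, 0], [0, 0, 0]], "roll": [0, 0, 0, 0]}}

```text
time: 2.98
tool_pos: [589.8, 48.5, 214.2]
tool_rot: [-3.14, -0.002, -0.028]
ft_force: [0.2, 4.1, 4.8]
grip_width: 0.151
gripper_force: 39.2
```

Call:
{"api": "apply_moves", "payload": {"slide": [[-0.0045, 0.001, -0.0054], [-0.0045, 0, -0.0054], [-0.0045, 0, -0.0053], [-0.0038, 0, -0.0062], [0, 0, 0]], "roll": [0, 0, 0, 0, 0]}}

```text
time: 3.4
tool_pos: [570.9, 49.0, 189.7]
tool_rot: [-3.141, 0.002, -0.029]
ft_force: [3.2, 6.2, -4.2]
grip_width: 0.147
gripper_force: 39.5
```

Call:
{"api": "apply_moves", "payload": {"slide": [[-0.0038, 0.001, -0.0062], [-0.0038, 0, -0.0062], [-0.0016, 0, -0.0033], [-0.0016, 0, -0.0033], [0, 0, 0]], "roll": [0, 0, 0, 0, 0]}}

```text
time: 3.82
tool_pos: [560.7, 49.3, 171.1]
tool_rot: [3.141, 0.001, -0.029]
ft_force: [2.0, 4.0, -4.2]
grip_width: 0.153
gripper_force: 40.4
```

```bash
cat >> h.py <<'E'
def look():
    P=cloud('top',vision.snapshot('top')[1]);y=np.radians(-1.61);Rb=np.array([[np.cos(y),-np.sin(y)],[np.sin(y),np.cos(y)]])
    b=np.dstack([((P[...,:2]-[584,49]).reshape(-1,2)@Rb).reshape(384,512,2),P[...,2]])
    for lo,hi in((-110,-60),(60,110)):
        l=(b[...,0]>-75)&(b[...,0]<70)&(b[...,1]>lo)&(b[...,1]<hi)&(b[...,2]>110)&(b[...,2]<225)
        q=b[l];g=np.polyfit(q[:,0],q[:,2],1)
        for _ in range(3):
            q=q[abs(q[:,2]-np.polyval(g,q[:,0]))<6];g=np.polyfit(q[:,0],q[:,2],1)
        print('lid',len(q),np.arctan(-g[0]).round(4),np.polyval(g,[110,-95]).round(1))
    s=state();print(s['time'],np.round(s['tool_pos'],1),np.round(s['ft_force'],1),s['grip_width'])
E
python3 -c "
from h import *
look()"
```

```text
Traceback (most recent call last):
  File "h.py", line 19, in look
    q=b[l];g=np.polyfit(q[:,0],q[:,2],1)
             ~~~~~~~~~~^^^^^^^^^^^^^^^^^
TypeError: expected non-empty vector for x
```

```bash
sed -i "s/def look():/def look(n='scene'):/; s/cloud('top',vision.snapshot('top')/cloud(n,vision.snapshot(n)/; s/q=b\[l\];g=/q=b[l]\n        if len(q)<50: print('few',len(q));continue\n        g=/" h.py
python3 -c "
from h import *
look()"
```

```text
lid 1082 0.0914 [130.2 149. ]
lid 922 0.0884 [130.5 148.6]
3.9167 [560.6  49.3 171.1] [ 2.6  3.3 -4.7] 0.14804722003829962
```

Call:
{"api": "apply_moves", "payload": {"slide": [[-0.0008, 0, -0.002], [-0.0008, 0, -0.002], [-0.0008, 0, -0.002], [-0.0008, 0, -0.002], [-0.0008, 0, -0.002]], "roll": [0, 0, 0, 0, 0], "newtons": 60}}

```text
time: 4.33
tool_pos: [557.7, 49.4, 163.4]
tool_rot: [3.141, -0.002, -0.029]
ft_force: [-1.8, 2.3, 12.5]
grip_width: 0.143
gripper_force: 60.3
```

```bash
python3 -c "
from h import *
look()"
```

```text
lid 1044 0.0399 [129.8 138. ]
lid 904 0.0353 [130.2 137.5]
4.3833 [557.5  49.4 163.1] [-2.5  2.   9. ] 0.14505709563693048
```

Call:
{"api": "apply_moves", "payload": {"slide": [[-0.0003, 0, -0.001], [-0.0003, 0, -0.001], [-0.0003, 0, -0.001], [0, 0, 0]], "roll": [0, 0, 0, 0], "newtons": 80}}

```text
time: 4.72
tool_pos: [557.6, 49.4, 161.2]
tool_rot: [3.141, -0.004, -0.029]
ft_force: [-2.2, 1.3, 14.0]
grip_width: 0.139
gripper_force: 78.3
```

```bash
python3 -c "
from h import *
look()"
```

```text
lid 1031 0.0216 [130.  134.4]
lid 891 0.0243 [129.6 134.6]
4.7667 [557.6  49.4 161.2] [-2.4  2.5 14.3] 0.13927776759125238
```

Call:
{"api": "apply_moves", "payload": {"slide": [[-0.002, 0, -0.001], [-0.002, 0, 0], [-0.002, 0, 0], [-0.002, 0, 0], [-0.001, 0, 0]], "roll": [0, 0, 0, 0, 0]}}

```text
time: 5.18
tool_pos: [550.4, 49.6, 160.9]
tool_rot: [-3.141, -0.008, -0.029]
ft_force: [2.9, 1.7, 11.7]
grip_width: 0.135
gripper_force: 78.2
```

```bash
python3 -c "
from h import *
look()"
```

```text
lid 1033 0.0182 [129.9 133.7]
lid 899 0.0166 [130.1 133.5]
5.2333 [550.2  49.6 160.9] [ 2.4  1.9 12.4] 0.1399078178741805
```

Call:
{"api": "apply_moves", "payload": {"slide": [[-0.001, 0, 0], [-0.001, 0, 0], [-0.001, 0, 0], [-0.001, 0, 0], [-0.001, 0, 0]], "roll": [0, 0, 0, 0, 0]}}

```text
time: 5.65
tool_pos: [545.6, 49.7, 160.9]
tool_rot: [-3.141, -0.008, -0.029]
ft_force: [3.5, 2.1, 14.4]
grip_width: 0.143
gripper_force: 78.3
```

Call:
{"api": "apply_moves", "payload": {"slide": [[-0.001, 0, 0], [-0.001, 0, 0], [0, 0, 0]], "roll": [0, 0, 0]}}

```text
time: 5.9
tool_pos: [544.8, 49.8, 161.0]
tool_rot: [-3.14, -0.01, -0.029]
ft_force: [8.8, 2.1, 9.8]
grip_width: 0.138
gripper_force: 78.1
```

Call:
{"api": "apply_moves", "payload": {"slide": [[0, 0, -0.0005], [0, 0, -0.0005], [0, 0, -0.0005], [0, 0, 0]], "roll": [0, 0, 0, 0]}}

```text
time: 6.23
tool_pos: [544.8, 49.8, 160.4]
tool_rot: [-3.141, -0.011, -0.029]
ft_force: [3.9, 1.0, 18.6]
grip_width: 0.139
gripper_force: 78.9
```

Call:
{"api": "apply_moves", "payload": {"slide": [[-0.0005, 0, -0.0005], [0, 0, -0.0005], [0, 0, -0.0005], [0, 0, 0]], "roll": [0, 0, 0, 0]}}

```text
time: 6.57
tool_pos: [544.3, 49.9, 158.9]
tool_rot: [-3.14, -0.01, -0.03]
ft_force: [5.0, 2.0, 18.9]
grip_width: 0.14
gripper_force: 79.8
```

```bash
python3 -c "
from h import *
look()"
```

```text
lid 1018 0.0076 [129.8 131.4]
lid 903 0.0074 [129.6 131.1]
6.6167 [544.3  49.9 158.8] [ 4.1  1.7 18.8] 0.13892576099310933
```

Call:
{"api": "apply_moves", "payload": {"slide": [[-0.001, 0, -0.0005], [-0.0005, 0, -0.0005], [0, 0, 0], [0, 0, 0]], "roll": [0, 0, 0, 0]}}

```text
time: 6.95
tool_pos: [544.2, 49.9, 158.5]
tool_rot: [-3.14, -0.013, -0.03]
ft_force: [8.2, 2.5, 18.4]
grip_width: 0.142
gripper_force: 79.9
```

Call:
{"api": "apply_moves", "payload": {"slide": [[0, 0, -0.0005], [0, 0, -0.0005], [-0.0003, 0, -0.0005], [0, 0, 0]], "roll": [0, 0, 0, 0]}}

```text
time: 7.28
tool_pos: [543.6, 49.8, 156.9]
tool_rot: [-3.141, -0.013, -0.029]
ft_force: [8.2, 1.7, 19.4]
grip_width: 0.141
gripper_force: 80.7
```

Call:
{"api": "apply_moves", "payload": {"slide": [[0, 0, -0.0005], [0, 0, -0.0005], [-0.0003, 0, -0.0005], [0, 0, 0]], "roll": [0, 0, 0, 0]}}

```text
time: 7.62
tool_pos: [543.4, 49.8, 155.7]
tool_rot: [-3.141, -0.013, -0.029]
ft_force: [7.2, 1.9, 21.6]
grip_width: 0.141
gripper_force: 80.8
```

Call:
{"api": "apply_moves", "payload": {"slide": [[0, 0, -0.0005], [0, 0, -0.0005], [-0.0003, 0, -0.0005], [0, 0, 0]], "roll": [0, 0, 0, 0]}}

```text
time: 7.95
tool_pos: [543.3, 49.8, 154.5]
tool_rot: [-3.141, -0.014, -0.029]
ft_force: [5.4, 1.1, 23.5]
grip_width: 0.14
gripper_force: 81.1
```

```bash
python3 -c "
from h import *
look()"
```

```text
lid 1005 -0.0185 [129.6 125.8]
lid 887 -0.0196 [129.6 125.6]
8.0 [543.2  49.8 154.5] [ 5.8  1.1 24.6] 0.1408872506944557
```

Call:
{"api": "apply_moves", "payload": {"slide": [[-0.001, 0, 0], [-0.0005, 0, -0.0005], [0, 0, -0.0005], [0, 0, 0]], "roll": [0, 0, 0, 0]}}

```text
time: 8.33
tool_pos: [543.2, 49.8, 154.1]
tool_rot: [-3.14, -0.016, -0.029]
ft_force: [8.7, 0.4, 25.4]
grip_width: 0.14
gripper_force: 81.1
```

Call:
{"api": "apply_moves", "payload": {"slide": [[0, 0, -0.0005], [0, 0, -0.0005], [0, 0, 0]], "roll": [0, 0, 0]}}

```text
time: 8.58
tool_pos: [542.4, 50.0, 152.7]
tool_rot: [-3.139, -0.015, -0.031]
ft_force: [7.7, 2.0, 23.5]
grip_width: 0.141
gripper_force: 81.9
```

Call:
{"api": "apply_moves", "payload": {"slide": [[-0.0005, 0, -0.0005], [0, 0, -0.0005], [0, 0, 0]], "roll": [0, 0, 0]}}

```text
time: 8.83
tool_pos: [539.5, 49.9, 150.3]
tool_rot: [-3.141, -0.009, -0.029]
ft_force: [1.9, 2.5, 18.0]
grip_width: 0.139
gripper_force: 82.3
```

```bash
python3 -c "
from h import *
look()"
```

```text
lid 985 -0.0422 [129.7 121. ]
lid 879 -0.0413 [129.4 120.9]
8.8833 [539.   49.9 150.1] [ 2.   2.6 19.4] 0.13716801452380367
```

The bolt has slipped into the keeper at a lid angle of about -0.042. Next I slide it through gently.

Call:
{"api": "apply_moves", "payload": {"slide": [[-0.001, 0, 0], [-0.001, 0, 0], [-0.0015, 0, 0], [-0.0015, 0, 0], [0, 0, 0]], "roll": [0, 0, 0, 0, 0]}}

```text
time: 9.3
tool_pos: [533.3, 50.0, 149.8]
tool_rot: [-3.141, -0.007, -0.028]
ft_force: [1.2, 2.5, 18.5]
grip_width: 0.142
gripper_force: 82.4
```

Call:
{"api": "apply_moves", "payload": {"slide": [[-0.0015, 0, 0], [-0.0015, 0, 0], [-0.0015, 0, 0], [-0.0015, 0, 0], [-0.001, 0, 0]], "roll": [0, 0, 0, 0, 0]}}

```text
time: 9.72
tool_pos: [526.4, 50.2, 149.5]
tool_rot: [-3.141, -0.007, -0.028]
ft_force: [3.8, 3.5, 15.8]
grip_width: 0.141
gripper_force: 82.3
```

Call:
{"api": "apply_moves", "payload": {"slide": [[-0.0015, 0, 0], [-0.0015, 0, 0], [-0.0015, 0, 0], [-0.0015, 0, 0], [0, 0, 0]], "roll": [0, 0, 0, 0, 0]}}

```text
time: 10.13
tool_pos: [520.3, 50.4, 149.3]
tool_rot: [-3.141, -0.007, -0.027]
ft_force: [2.8, 4.0, 16.3]
grip_width: 0.141
gripper_force: 82.1
```

Call:
{"api": "apply_moves", "payload": {"slide": [[-0.0015, 0, 0], [-0.0015, 0, 0], [-0.0015, 0, 0], [-0.001, 0, 0], [0, 0, 0]], "roll": [0, 0, 0, 0, 0]}}

```text
time: 10.55
tool_pos: [514.6, 50.5, 149.1]
tool_rot: [-3.141, -0.007, -0.027]
ft_force: [2.2, 4.1, 14.0]
grip_width: 0.138
gripper_force: 82.0
```

Call:
{"api": "apply_moves", "payload": {"slide": [[-0.001, 0, 0], [-0.001, 0, 0], [0, 0, 0]], "roll": [0, 0, 0]}}

```text
time: 10.8
tool_pos: [513.9, 50.5, 149.2]
tool_rot: [-3.14, -0.009, -0.027]
ft_force: [7.9, 4.6, 8.7]
grip_width: 0.139
gripper_force: 81.9
```

```bash
python3 -c "
from h import *
look()"
```

```text
lid 984 -0.0405 [129.3 121. ]
lid 873 -0.0416 [129.2 120.6]
10.85 [513.9  50.5 149.1] [ 7.5  4.6 10. ] 0.1404816852449705
```

The bolt is at its end stop, after about 40 mm of travel. Now I relax the load, open the gripper and lift away.

Call:
{"api": "apply_moves", "payload": {"slide": [[0.001, 0, 0.0005], [0.0005, 0, 0.0005], [0, 0, 0.0005], [0, 0, 0.0005]], "roll": [0, 0, 0, 0]}}

```text
time: 11.18
tool_pos: [514.1, 50.5, 150.3]
tool_rot: [-3.14, -0.006, -0.027]
ft_force: [7.0, 5.8, 1.6]
grip_width: 0.143
gripper_force: 81.4
```

Call:
{"api": "apply_moves", "payload": {"slide": [[0, 0, 0], [0, 0, 0], [0, 0, 0], [0, 0, 0], [0, 0, 0]], "roll": [0, 0, 0, 0, 0], "claw": 0.7}}

```text
time: 11.6
tool_pos: [510.8, 48.9, 148.1]
tool_rot: [3.141, 0.001, -0.03]
ft_force: [0.4, -0.1, -0.4]
grip_width: 0.704
gripper_force: 0.0
```

Call:
{"api": "apply_moves", "payload": {"slide": [[0, 0, 0.01], [0, 0, 0.025], [0, 0, 0.035], [0, 0, 0.035], [0, 0, 0.035]], "roll": [0, 0, 0, 0, 0]}}

```text
time: 12.02
tool_pos: [510.8, 49.4, 290.7]
tool_rot: [-3.142, 0.0, -0.029]
ft_force: [0.5, 0.3, -0.1]
grip_width: 0.698
gripper_force: 0.0
```

Call:
{"api": "apply_moves", "payload": {"slide": [[0, -0.03, 0.02], [0, -0.04, 0], [0, -0.04, 0], [0, -0.04, 0], [0, -0.04, 0]], "roll": [0, 0, 0, 0, 0]}}

```text
time: 12.43
tool_pos: [510.8, -142.3, 309.7]
tool_rot: [3.141, -0.001, -0.029]
ft_force: [1.4, 0.1, 0.7]
grip_width: 0.701
gripper_force: 0.0
```

```bash
python3 -c "
from h import *
look('scene')
p,d=vision.snapshot('top');cv2.imwrite('pics/e.png',cv2.resize(p[115:265,175:345,::-1],None,fx=4,fy=4,interpolation=cv2.INTER_CUBIC))"
```

```text
lid 986 -0.0338 [129.2 122.3]
lid 888 -0.0319 [129.  122.5]
12.4833 [ 509.8 -152.2  309.1] [ 0.6 -7.5 -0.6] 0.7019180677639549
```

View pics/e.png

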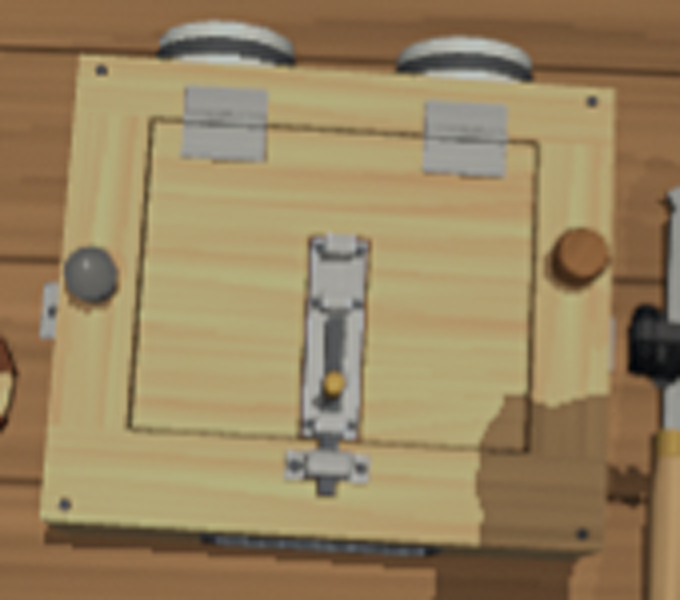

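The final view shows the lid shut and the bolt through the keeper, with its tip at (327,487) beyond the staple. The live centre at (90,275) and the knob blank at (580,255) look undisturbed.

```bash
python3 -c "
from workcell import manip
print(manip.sign_off())"
```

```text
the job is handed in; nothing more can be done
None
```

The hatch is shut and the bolt is fully home through the keeper (about 40 mm of travel, lid resting at about -0.033 rad). The gripper has let go, the pieces on the box look undisturbed, and the job is handed in.

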